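Put the sauce cup to warm: load, shut to the catch, switch on

TASK

Warm the small steel sauce cup that stands near the front of the worktop, beside the open warming drawer: stand it upright on the floor of that drawer and let go of it, then push the drawer fully home, without slamming it, until its catch seats, and then pull the switch knob on top of the unit up to its upper click so that it stays up. Leave the other things on the worktop as they are.

Things in the scene. Friction and masses are not known exactly. Their poses are not given: they have to be found in the camera images.
- warmer_unit: Countertop stainless-steel warming drawer unit, fixed, 200 x 200 x 93 mm high, right of the soup warmer, front towards the robot. Origin: centre of its underside, on the worktop. Local -x points out of the front (the way the drawer opens), y along the width, z up. The case's front edge is at local x = -0.088; its flat top deck at z = 0.093.
- drawer (a joint): The unit's drawer, sliding along the unit's x: 0 m = fully home; grows as it opens towards local -x (limit 0.145); starts 0.115 to 0.14. Slides freely (1 N plus 8 N per m/s) to about 22 mm from home, where a spring catch begins to resist, with 6 to 9 N at most; in the last 5 mm the catch draws it in and holds it at 0.
- load_spot (a point): Point on the drawer's floor (20 mm above the worktop), moving with it, axes as the unit's; 55 mm behind the inner face of the drawer front, mid-width. Floor 170 mm wide; open to above from the drawer front back to the case's edge (115 to 140 mm at the start). Side walls 32 mm high over the floor; the front's top is 83 mm above the worktop; 65 mm headroom under the case top.
- drawer_handle (a point): Centre of the drawer's handle: a round horizontal bar, 11 mm thick, 110 mm long along the unit's y, 58 mm above the worktop, its axis 35 mm in front of the drawer front. Moves with the drawer; with the drawer home it is at local x = -0.135 of the unit.
- knob (a joint): Push-pull switch knob on the unit's top deck, a vertical slide: 0 m = pushed down (off, how it starts), 0.015 = pulled up (on; end stop). Spring detents hold it at both ends; it takes about 6 N to pull it off the lower one; the hump is half-way.
- knob_grip (a point): Grip point of that knob, on its axis and moving with it: a black round knob head with a vertical axis, 33 mm at its widest, tapering to 20 mm below, 26 mm tall; this point is 12 mm below its top and 14 mm above its lower face, and 32 mm above the top deck when the knob is down.
- cup_center (a point): Centre (half-way up) of the empty small steel sauce cup, which stands upright on the worktop, in its front part, left or right of the open drawer (not the similar one at the back of the worktop, right of the unit). Round, slightly tapering, 64 mm across the rim, about 53 mm across the foot, 51 mm high, open at the top, 0.07 kg; its z axis points up out of the mouth.
- salt_shaker: Small salt shaker, 44 mm in diameter, 90 mm high, on the other side of the drawer from the cup. Leave it alone. Origin: centre of its underside.
- flour_shaker: Steel flour shaker, 69 mm in diameter, 102 mm high, on the left. Leave it alone. Origin: centre of its underside.
- kitchen_timer: White kitchen timer lying flat, 62 x 62 x 20 mm, far left. Leave it alone. Origin: centre of its underside.
- marker: Marker pen lying on the worktop, 135 mm long, 17 mm thick, on the right. Leave it alone. Origin: centre of its underside.
There are look-alikes about, which are no part of the job. Leave any purple look-alike of the part that bears cup_center alone.

How it is judged:
On the way, in this order (a step that is already met when the one before it is completed fails the run):
1. the cup stands upright on the floor of the open drawer, let go (x of cup_center in the frame of load_spot between -0.06 and 0.09 m and z of cup_center in the frame of load_spot between 0.018 and 0.034 m and y of cup_center in the frame of load_spot between -0.07 and 0.07 m and angle between cup_center's own z axis and vertical below 0.2 rad and value of joint drawer above 0.05 m and contact force between the fingers and sauce_cup below 0.05 N), for 0.2 s.
2. the drawer is fully home at its catch, with the cup upright inside (value of joint drawer below 0.003 m and x of cup_center in the frame of load_spot between -0.06 and 0.09 m and z of cup_center in the frame of load_spot between 0.018 and 0.034 m and y of cup_center in the frame of load_spot between -0.07 and 0.07 m and angle between cup_center's own z axis and vertical below 0.2 rad), for 0.3 s.
3. the knob is pulled up to its upper detent (value of joint knob above 0.012 m), for 0.2 s.
At the end, for the whole second after the job is handed in: The cup stands upright (within 0.2 rad) on the floor inside the drawer, the drawer is within 3 mm of fully home, and the switch knob is up, within 3 mm of its upper stop, released and at rest (all of step 2 and value of joint knob above 0.012 m and velocity of joint each of knob, drawer below 0.01 m/s); the robot touches nothing.
It fails at once if the drawer is slammed (faster than 0.5 m/s) (velocity of joint drawer below -0.5 m/s).
It fails at once if a bystander is moved by more than 30 mm or knocked over (distance of any of salt_shaker, flour_shaker, kitchen_timer, marker from where it was at the start of the episode above 0.03 m or angle between any of salt_shaker, flour_shaker, kitchen_timer, marker's own z axis and vertical above 0.4 rad).
It also fails if it takes over 64 s, if anything falls off the work surface, if the arm or the gripper's body presses on something with over 40 N, if the wrist force passes 120 N, or if a joint passes its speed limit or range.

ROBOT

A 6-joint arm with a two-finger parallel gripper is mounted at the origin on a cart in front of the work surface, level with it; the furniture and walls round the work are solid. World frame = base frame: x ahead of the robot, y to its left, z up, the work surface at z = 0. Lengths are in m, angles in rad, forces in N, time in s.
With the tool pointing down it reaches from about 0.35 to 0.85 m from the base axis. Payload 8.1 kg.
Tool frame: the origin (TCP) lies between the finger pads; the fingertips stand 11 mm ahead of it and the grasp point (between the pads) lies 8 mm behind it (arm.finger_overhang is the distance from the TCP to the fingertips, in m); z points along the fingers, y is the line along which they close (so a half turn about z gives the same grasp; the last joint's range is limited). The gripper opens to 93 mm and grips with 3 to 60 N. Pads are 15 mm wide; open, the fingers measure 128 mm over their backs; the gripper's body (75 mm by 188 mm) begins 65 mm behind the grasp point.
Start: joints at [1.124, 0.13, 1.488, -0, 1.523, -0.085], TCP at [0.212, 0.561, 0.23] pointing down, gripper open.
Joint ranges: [-2.96, 2.96], [-0.89, 2.26], [0.02, 2.5], [-1.34, 4.48], [0, 2.73], [-2.66, 2.66]. Speed limits (rad/s): [2.39, 2.39, 2.79, 3.14, 3.14, 3.14].

INTERFACE

Orientations are given as [roll, pitch, yaw] about the fixed x, y, z axes, in that order (R = Rz(yaw) Ry(pitch) Rx(roll)).
In Python, from workcell import arm gives the robot as it stands. The module is installed in compiled form; this text tells all that it offers.
- The arm moves only by the tool move_arm, never from a script. Its argument "commands" is a list of rows, each a list of 2 entries, a list of its own where there are three numbers: the shift along the tool's x, y, z scaled (see below), then the turn, a rotation vector about the tool's x, y, z scaled (see below). A call has 1 to 10 rows; each row shifts and turns the commanded pose from where the row before left it, along the tool's axes as they then stand; what a row does not reach is not made up. The controller multiplies each number of a shift by 300 mm and each number of a turn by 45 degrees. A row lasts 1/8 s, in which the tool goes at most 62.5 mm and 10.7 degrees, less where a joint would pass 70% of its speed; a pose out of reach is approached as far as the arm can. A call with a number of a shift or a turn outside -1 to 1 is refused whole. A call with a gripper value outside its range is refused whole. "claw" is the opening, from 0 (shut) to 1 (fully open), set as the call begins (left out, the last holds). The fingers move at their own pace and stop on an object; "newtons" is the grip in N (left out, the last holds). Time passes only in rows, so rows that do not move let the fingers close. It gives the time, the measured TCP pose, the force, the opening and the grip force at its end, in the units of the state.
- arm.read_state(): the state, without advancing time (a new reading comes with each control period).
- arm.camera(name): name is "scene" or "top" or "wrist"; returns a dict with "pixels" (384x512x3 uint8, blue, green, red), "range_z" (384x512 float32, m along the optical axis (not along the pixel's ray), 0 where there is no reading), "K" (3x3 intrinsics, pixels), "k1" (the pictures are not rectified: a ray, as slopes to the right and down, at radius r is drawn at 1 + k1 r^2 times it, then the intrinsics apply), "R" (3x3) and "t" (3): a world point X has camera coordinates R X + t; the wrist camera has in their place "mount" (4x4, takes a point from camera to tool coordinates, whose origin is the TCP and whose axes are the flange's). Camera axes: x right, y down, z forward; pixel columns grow to the right and rows downward; lengths in m; the calibration is good to about 2 mm. A picture is of the moment at which its call begins: read the wrist's pose just before it.
- arm.close_job(): hands the job in; it is judged then, once.
The state is a dict: "time": time; "q": joint angles; "qvel": joint speeds; "effort": joint torques, N m; "tcp_pos": TCP position; "orientation": TCP orientation; "ft_force": force on the tool from outside, world axes, zero at the start; "ft_torque": the same for the moment, N m; "grip_width": opening from 0.0 (shut) to 1.0 (fully open); "grip_force": force on a finger pad.
Only numpy, scipy, OpenCV 4.12 (cv2) and the standard library are available. Lean on these libraries where they do the work, as an engineer would, in place of code of your own. Each camera call takes 0.05 s, during which the arm holds its last target. There are 200 camera calls.

## Working session

There is one attempt and no reset: what is moved stays moved. The work goes in short steps, Python scripts to look and compute and a tool call to move; the robot and the scene stay as the last step left them, time stands still between calls to the robot, and variables do not carry over. Pictures are saved under pics/ and viewed, at most 10 in all, crops included, and the job is handed in when it is done.

Besides the shell and the picture viewer there is one more tool, called after "Call:" as a command line: name --argument value ..., lists and objects as JSON in quotes. move_arm: Moves the arm, as the interface text tells. Its arguments: {"type":"object","properties":{"commands":{"type":"array","items":{"type":"array"}},"claw":{"type":"number"},"newtons":{"type":"number"}},"required":["commands"]}

```bash
mkdir -p pics; cat > h.py <<'E'
import numpy as np, cv2, pickle
from workcell import arm
from scipy.spatial.transform import Rotation as Ro
def cloud(c, st=None):
    d=c["range_z"]; h,w=d.shape
    u,v=np.meshgrid(np.arange(w),np.arange(h))
    K=c["K"]; x=(u-K[0,2])/K[0,0]; y=(v-K[1,2])/K[1,1]
    xu,yu=x.copy(),y.copy()
    for _ in range(8):
        s=1+c["k1"]*(xu**2+yu**2); xu=x/s; yu=y/s
    P=np.stack([xu*d,yu*d,d],-1)
    if "R" in c and c["R"] is not None and "mount" not in c:
        W=(P-np.array(c["t"]))@np.array(c["R"])
    else:
        M=np.array(c["mount"]); T=P@M[:3,:3].T+M[:3,3]
        R=Ro.from_euler('xyz',st["orientation"]).as_matrix()
        W=T@R.T+np.array(st["tcp_pos"])
    W[d==0]=np.nan
    return W
def shot(n):
    st=arm.read_state(); c=arm.camera(n); return c,cloud(c,st),st
E
python3 - <<'E'
from h import *
print(arm.read_state(), arm.finger_overhang)
for n in("scene","top"):
    c,W,st=shot(n); cv2.imwrite(f"pics/{n}0.png",c["pixels"]); pickle.dump((c,W),open(n+".pkl","wb"))
E
```

```text
{'time': 0.0, 'q': array([ 1.12358626e+00,  1.31156885e-01,  1.48929477e+00, -5.18489492e-06,
        1.52301315e+00, -8.54080594e-02]), 'qvel': array([ 1.46082605e-03, -1.54748788e-03,  4.93400468e-04, -3.47556118e-04,
        5.09090726e-04, -1.40980613e-06]), 'effort': array([ 1.01225865e-03, -5.59816682e+01, -4.91778624e+01,  7.71702966e-02,
        3.49748146e-02, -1.50570631e-04]), 'tcp_pos': array([0.21211674, 0.5606515 , 0.2285815 ]), 'orientation': array([-3.13972688e+00, -1.54543357e-04,  2.77979075e+00]), 'ft_force': array([ 0.84411974,  0.04333982, -1.41932446]), 'ft_torque': array([ 0.00284234, -0.0367766 ,  0.0378006 ]), 'grip_force': 0.0, 'grip_width': 1.0008284620266377} 0.011
```

View pics/scene0.png

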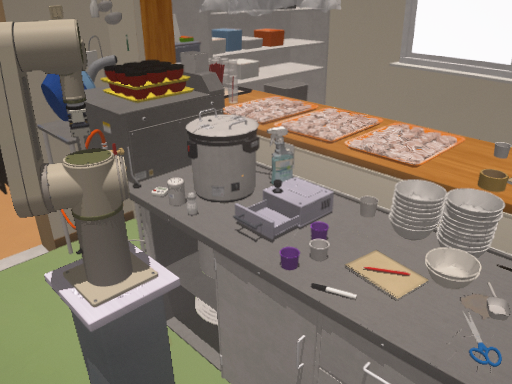

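View pics/top0.png

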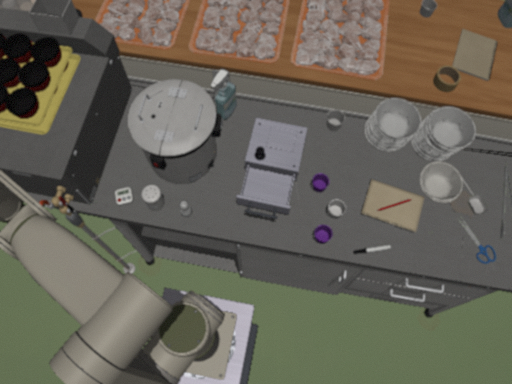

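The cup could be confused with four things. The steel cup at scene (319,250) / top (336,208) is on the front part, right of the drawer. The two purple look-alikes are at scene (290,259) and (319,231) / top (322,234) and (320,183). The other steel cup, at scene (369,207) / top (335,120), is at the back right of the unit. I choose the first and will check it in a close crop.

```bash
python3 - <<'E'
from h import *
c,W=pickle.load(open("top.pkl","rb")); cs,Ws=pickle.load(open("scene.pkl","rb"))
crop=cv2.resize(cs["pixels"][170:310,220:400],None,fx=4,fy=4,interpolation=cv2.INTER_CUBIC); cv2.imwrite("pics/crop.png",crop)
for n,(u,v) in dict(cup=(336,208),p1=(322,234),p2=(320,183),back=(335,120),knob=(260,153),deck=(285,145),handle=(261,213),salt=(185,208),floor=(266,190),marker=(375,249)).items(): print(n,W[v,u].round(3))
# elevated blobs
P=W[...,:]; 
def med(m,W): return np.nanmean(W[m],0).round(4),m.sum()
for nm,WW in(("top",W),("scene",Ws)):
    X,Y,Z=WW[...,0],WW[...,1],WW[...,2]
    g=W[208,336]
    m=(np.hypot(X-g[0],Y-g[1])<.05)&(Z>.04)&(Z<.07)
    print(nm,'rim',np.nanmin(WW[m],0),np.nanmax(WW[m],0),m.sum())
    k=W[145,285]; m=(np.hypot(X-k[0],Y-k[1])<.25)&(abs(Z-.093)<.008)
    m=cv2.erode(m.astype(np.uint8),np.ones((2,2)))
    n,l,s,_=cv2.connectedComponentsWithStats(m); i=1+np.argmax(s[1:,4]); p=WW[l==i][:,:2].astype(np.float32)
    print('deck',cv2.minAreaRect(p))
    m=(np.hypot(X-k[0],Y-k[1])<.25)&(Z>.115)&(Z<.15); print('knob',WW[m].min(0),WW[m].max(0),m.sum())
E
```

```text
cup [ 0.552 -0.393  0.006]
p1 [ 0.443 -0.355  0.006]
p2 [ 0.643 -0.321  0.001]
back [ 0.926 -0.345  0.008]
knob [ 0.658 -0.084  0.134]
deck [ 0.725 -0.166  0.102]
handle [ 0.46  -0.126  0.064]
salt [0.42  0.139 0.085]
floor [ 0.569 -0.125  0.019]
marker [ 0.42  -0.549  0.013]
top rim [ 0.50533306 -0.42023435  0.04024421] [ 0.56989353 -0.35980703  0.05942517] 72
deck ((0.7274840474128723, -0.1359044313430786), (0.19574929773807526, 0.18624071776866913), 88.34222412109375)
knob [ 0.65320282 -0.22806585  0.11514203] [ 0.9741493  -0.06657896  0.1499913 ] 186
scene rim [ 0.50393259 -0.41891578  0.04003227] [ 0.56774416 -0.35831871  0.05601939] 114
deck ((0.7214332818984985, -0.13693828880786896), (0.19881318509578705, 0.18457286059856415), 87.99535369873047)
knob [ 0.65044392 -0.24777793  0.11508922] [ 0.97388806 -0.06606755  0.14990865] 271
```

View pics/crop.png

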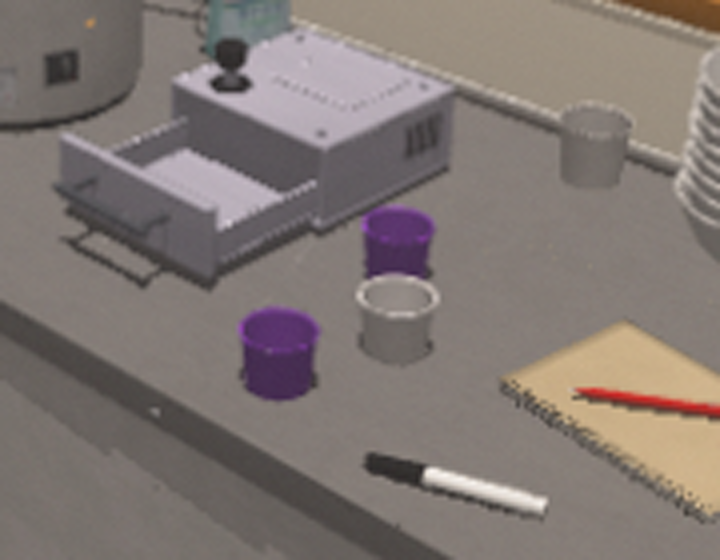

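The crop shows the grey steel cup at about (398,320), between the two purple cups and right of the drawer, which matches the description. I'll go above it.

Call:
move_arm --commands '[[[0, 0, 0], [0, 0, -0.23]], [[0, 0, 0], [0, 0, -0.23]], [[-0.064, -0.186, 0], [0, 0, 0]], [[-0.064, -0.186, 0], [0, 0, 0]], [[-0.064, -0.186, 0], [0, 0, 0]], [[-0.064, -0.186, 0], [0, 0, 0]], [[-0.064, -0.186, 0], [0, 0, 0]], [[-0.064, -0.186, 0], [0, 0, 0]], [[-0.064, -0.186, 0], [0, 0, 0]], [[-0.064, -0.186, 0], [0, 0, 0]]]' --claw 1

```text
time: 1.35
tcp_pos: [0.3658, 0.1129, 0.2295]
orientation: [3.141, 0.0, 3.141]
ft_force: [1.7, 0.3, -0.3]
grip_width: 1.001
grip_force: 0.0
```

Call:
move_arm --commands '[[[-0.064, -0.186, 0], [0, 0, 0]], [[-0.064, -0.186, 0], [0, 0, 0]], [[-0.064, -0.186, 0], [0, 0, 0]], [[-0.064, -0.186, 0], [0, 0, 0]], [[-0.064, -0.186, 0], [0, 0, 0]], [[-0.064, -0.186, 0], [0, 0, 0]], [[-0.064, -0.186, 0], [0, 0, 0]], [[-0.064, -0.186, 0], [0, 0, 0]], [[-0.064, -0.186, 0], [0, 0, 0]], [[0, 0, 0], [0, 0, 0]]]'

```text
time: 2.6
tcp_pos: [0.5374, -0.3907, 0.2256]
orientation: [3.139, -0.004, 3.138]
ft_force: [-0.4, 0.3, -1.2]
grip_width: 0.999
grip_force: 0.0
```

```bash
python3 - <<'E'
from h import *
c,W,st=shot("wrist"); cv2.imwrite("pics/w1.png",c["pixels"]); print(st["tcp_pos"],st["orientation"],c["mount"])
X,Y,Z=W[...,0],W[...,1],W[...,2]
m=(np.hypot(X-.537,Y+.389)<.05)&(Z>.044)&(Z<.065)
print(W[m].min(0),W[m].max(0),cv2.minEnclosingCircle(W[m][:,:2].astype(np.float32)),m.sum())
for z0,z1,n in((.044,.06,'r'),): 
  m=(Z>z0)&(Z<z1); print([ (cv2.minEnclosingCircle(W[l==i][:,:2].astype(np.float32)),int(s[i,4])) for k,l,s,_ in [cv2.connectedComponentsWithStats(m.astype(np.uint8))] for i in range(1,k) if s[i,4]>60])
E
```

```text
[ 0.53736134 -0.39065173  0.2256109 ] [ 3.1388967  -0.00420845  3.13764394] [[ 1.35002302e-04 -9.55925480e-01 -2.93609365e-01  8.22903856e-02]
 [ 9.99999964e-01  1.97324327e-04 -1.82640818e-04 -1.01513919e-03]
 [ 2.32527282e-04 -2.93609329e-01  9.55925472e-01 -1.55534947e-01]
 [ 0.00000000e+00  0.00000000e+00  0.00000000e+00  1.00000000e+00]]
[ 0.50566884 -0.42204247  0.04401866] [ 0.56846116 -0.35915969  0.05359562] ((0.5372473001480103, -0.3902037739753723), 0.031895365566015244) 656
[(((0.43256303668022156, -0.35485854744911194), 0.03190803900361061), 837), (((0.5523386001586914, -0.20253601670265198), 0.0954890325665474), 1108), (((0.5372473001480103, -0.3902037739753723), 0.031895365566015244), 656), (((0.6288468837738037, -0.3189280033111572), 0.0320146419107914), 433), (((0.7829810380935669, -0.23573555052280426), 0.028652558103203773), 195), (((0.8245086669921875, -0.5252528786659241), 0.05357521027326584), 424)]
```

View pics/w1.png

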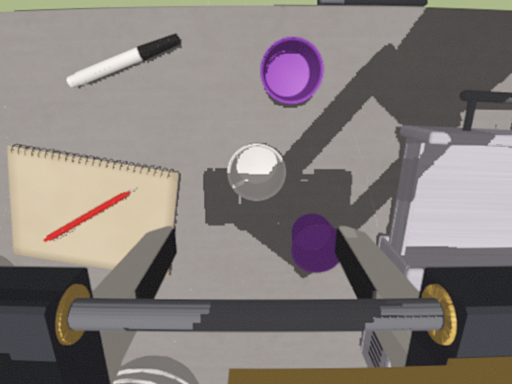

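The steel cup is at (256,172) in the wrist view and the TCP is centred over it. Purple cups are at (291,70) and (316,243), clear of the fingers. Descending to grasp.

Call:
move_arm --commands '[[[0, 0, 0.16], [0, 0, 0]], [[0, 0, 0.16], [0, 0, 0]], [[0, 0, 0.16], [0, 0, 0]], [[0, 0, 0.1], [0, 0, 0]], [[0, 0, 0.07], [0, 0, 0]], [[0, 0, 0], [0, 0, 0]]]'

```text
time: 3.4
tcp_pos: [0.5375, -0.3861, 0.0335]
orientation: [3.14, -0.002, -3.141]
ft_force: [0.6, -1.0, -1.0]
grip_width: 0.998
grip_force: 0.0
```

Call:
move_arm --commands '[[[0, 0, 0], [0, 0, 0]], [[0, 0, 0], [0, 0, 0]], [[0, 0, 0], [0, 0, 0]], [[0, 0, 0], [0, 0, 0]], [[0, 0, 0], [0, 0, 0]], [[0, 0, 0], [0, 0, 0]]]' --claw 0.5 --newtons 12

```text
time: 4.15
tcp_pos: [0.5387, -0.388, 0.0355]
orientation: [-3.141, 0.001, 3.141]
ft_force: [0.2, 0.8, 5.4]
grip_width: 0.664
grip_force: 12.0
```

```bash
python3 - <<'E'
from h import *
c,W=pickle.load(open("scene.pkl","rb"))
for n in ("top","scene"):
    c,W=pickle.load(open(n+".pkl","rb"))
    X,Y,Z=W[...,0],W[...,1],W[...,2]
    f=(abs(Y+.13)<.05)&(X>.42)&(X<.65)
    for a,b in((.012,.028),(.05,.07),(.076,.09)):
        m=f&(Z>a)&(Z<b); p=W[m]; print(n,a,np.percentile(p,[2,50,98],axis=0).round(3).tolist(),m.sum())
    m=(np.hypot(X-.66,Y+.085)<.035)&(Z>.115)&(Z<.15); print('knob',np.median(W[m],0),W[m].min(0),W[m].max(0),m.sum())
    # drawer walls/handle y-extent
    m=(X>.44)&(X<.475)&(Z>.045)&(Z<.075)&(abs(Y+.13)<.12); print('handle',W[m].min(0),W[m].max(0), np.polyfit(Y[m],X[m],1))
E
```

```text
top 0.012 [[0.496, -0.178, 0.014], [0.586, -0.13, 0.021], [0.647, -0.082, 0.027]] 771
top 0.05 [[0.452, -0.178, 0.052], [0.464, -0.131, 0.062], [0.496, -0.081, 0.069]] 155
top 0.076 [[0.492, -0.177, 0.077], [0.498, -0.133, 0.084], [0.647, -0.083, 0.09]] 115
knob [ 0.66782976 -0.08152439  0.13637663] [ 0.65320282 -0.09688171  0.11611404] [ 0.68515926 -0.06657896  0.14363387] 69
handle [ 0.45124125 -0.1839991   0.05153548] [ 0.47248183 -0.06400629  0.07313712] [0.02443717 0.46208693]
scene 0.012 [[0.49, -0.173, 0.018], [0.608, -0.135, 0.021], [0.648, -0.083, 0.025]] 261
scene 0.05 [[0.448, -0.178, 0.05], [0.488, -0.131, 0.062], [0.495, -0.082, 0.069]] 190
scene 0.076 [[0.487, -0.176, 0.076], [0.495, -0.126, 0.083], [0.637, -0.082, 0.089]] 83
knob [ 0.65961598 -0.0856112   0.1331662 ] [ 0.65044392 -0.09863357  0.11724118] [ 0.6841233  -0.06606755  0.14180578] 59
handle [ 0.44668703 -0.18372765  0.05611153] [ 0.47374182 -0.06338813  0.06849406] [0.01396907 0.45683077]
```

Call:
move_arm --commands '[[[0, 0, -0.06], [0, 0, 0]], [[0, 0, -0.15], [0, 0, 0]], [[0, 0, -0.17], [0, 0, 0]], [[-0.014, 0.1, 0], [0, 0, 0]], [[-0.014, 0.17, 0], [0, 0, 0]], [[-0.014, 0.17, 0], [0, 0, 0]], [[-0.014, 0.17, 0], [0, 0, 0]], [[-0.014, 0.17, 0], [0, 0, 0]], [[-0.004, 0.07, 0], [0, 0, 0]], [[0, 0, 0], [0, 0, 0]]]'

```text
time: 5.4
tcp_pos: [0.5608, -0.1317, 0.1493]
orientation: [-3.141, 0.001, -3.14]
ft_force: [-0.4, 0.8, 0.3]
grip_width: 0.661
grip_force: 12.0
```

```bash
python3 - <<'E'
from h import *
c,W,st=shot("wrist"); cv2.imwrite("pics/w2.png",c["pixels"]); print(st["tcp_pos"],st["grip_width"],st["grip_force"])
X,Y,Z=W[...,0],W[...,1],W[...,2]
m=(np.hypot(X-st["tcp_pos"][0],Y-st["tcp_pos"][1])<.036)&(Z>st["tcp_pos"][2])&(Z<st["tcp_pos"][2]+.03)
print('cup',W[m].min(0),W[m].max(0),m.sum())
f=(abs(Y+.13)<.13)&(X>.42)&(X<.65)
for a,b in((.012,.028),(.045,.07),(.076,.09)):
    m=f&(Z>a)&(Z<b); p=W[m]
    if m.sum(): print(a,np.percentile(p,[1,50,99],axis=0).round(3).tolist(),m.sum())
E
```

```text
[ 0.56082982 -0.13168813  0.14929738] 0.6608310219581129 12.000143237628436
cup [ 0.5270519  -0.166539    0.14929896] [ 0.58749564 -0.09685521  0.17926081] 4771
0.012 [[0.51, -0.214, 0.019], [0.547, -0.127, 0.021], [0.606, -0.043, 0.026]] 15127
0.045 [[0.451, -0.217, 0.046], [0.47, -0.125, 0.062], [0.611, -0.039, 0.067]] 5643
0.076 [[0.49, -0.221, 0.078], [0.498, -0.127, 0.083], [0.633, -0.032, 0.088]] 4960
```

View pics/w2.png

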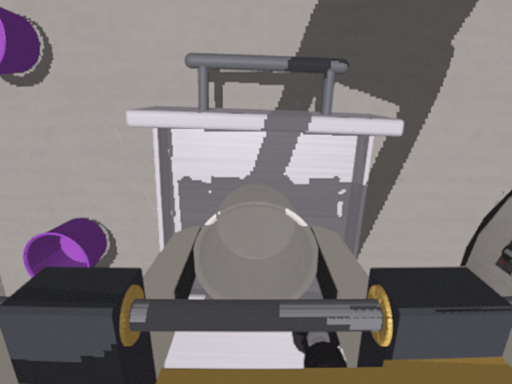

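The cup (at ~(256,250)) is held over the drawer floor, centred between the side walls (x≈165 to 365 px) and behind the front. Lowering.

Call:
move_arm --commands '[[[0, 0, 0.1], [0, 0, 0]], [[0, 0, 0.1], [0, 0, 0]], [[0, 0, 0.07], [0, 0, 0]], [[0, 0, 0.025], [0, 0, 0]], [[0, 0, 0.014], [0, 0, 0]], [[0, 0, 0], [0, 0, 0]]]'

```text
time: 6.2
tcp_pos: [0.561, -0.1332, 0.0566]
orientation: [-3.141, 0.001, 3.141]
ft_force: [-0.2, 0.3, -0.4]
grip_width: 0.663
grip_force: 12.0
```

Call:
move_arm --commands '[[[0, 0, 0.006], [0, 0, 0]], [[0, 0, 0], [0, 0, 0]]]'

```text
time: 6.45
tcp_pos: [0.5616, -0.133, 0.0555]
orientation: [-3.141, 0.002, 3.141]
ft_force: [0.5, -1.0, 4.2]
grip_width: 0.661
grip_force: 12.0
```

Call:
move_arm --commands '[[[0, 0, 0], [0, 0, 0]], [[0, 0, 0], [0, 0, 0]], [[0, 0, 0], [0, 0, 0]], [[0, 0, 0], [0, 0, 0]], [[0, 0, 0], [0, 0, 0]]]' --claw 1

```text
time: 7.08
tcp_pos: [0.5605, -0.1326, 0.0541]
orientation: [3.142, -0.0, 3.141]
ft_force: [-0.7, 0.1, 0.7]
grip_width: 0.997
grip_force: 0.0
```

Call:
move_arm --commands '[[[0, 0, -0.06], [0, 0, 0]], [[0, 0, -0.12], [0, 0, 0]], [[0, 0, -0.16], [0, 0, 0]], [[0, 0, -0.1], [0, 0, 0]], [[0, 0, 0], [0, 0, 0]]]'

```text
time: 7.7
tcp_pos: [0.5629, -0.1333, 0.1911]
orientation: [-3.139, 0.007, 3.141]
ft_force: [0.5, 0.2, 0.3]
grip_width: 1.004
grip_force: 0.0
```

```bash
python3 - <<'E'
from h import *
for n in("wrist","scene"):
    c,W,st=shot(n); cv2.imwrite(f"pics/{n}3.png",c["pixels"])
    X,Y,Z=W[...,0],W[...,1],W[...,2]
    m=(np.hypot(X-.561,Y+.133)<.045)&(Z>.06)&(Z<.08); print(n,st["tcp_pos"],W[m].min(0),W[m].max(0),m.sum())
E
```

```text
wrist [ 0.56290106 -0.13334257  0.19113566] [ 0.52861188 -0.16533887  0.06002315] [ 0.59219068 -0.10284264  0.07301015] 1064
scene [ 0.56168859 -0.13295492  0.1885048 ] [ 0.52655833 -0.16431251  0.06012048] [ 0.5935172  -0.10045342  0.07526307] 99
```

The cup stands upright in the drawer at (0.561, −0.133), rim at z 0.071. Next I'll close the fingers, go in front of the handle and push.

Call:
move_arm --commands '[[[0.15, 0.014, 0], [0, 0, 0]], [[0.16, 0.014, 0], [0, 0, 0]], [[0.15, 0, 0], [0, 0, 0]], [[0, 0, 0], [0, 0, 0]], [[0, 0, 0.16], [0, 0, 0]], [[0, 0, 0.16], [0, 0, 0]], [[0, 0, 0.1], [0, 0, 0]], [[0, 0, 0.04], [0, 0, 0]], [[0, 0, 0], [0, 0, 0]]]' --claw 0 --newtons 10

```text
time: 8.93
tcp_pos: [0.4222, -0.1239, 0.0474]
orientation: [3.141, -0.002, 3.141]
ft_force: [0.3, 0.2, -0.3]
grip_width: 0.078
grip_force: 0.0
```

Call:
move_arm --commands '[[[-0.03, 0, 0], [0, 0, 0]], [[-0.03, 0, 0], [0, 0, 0]], [[-0.03, 0, 0], [0, 0, 0]], [[-0.04, 0, 0], [0, 0, 0]], [[-0.04, 0, 0], [0, 0, 0]], [[-0.04, 0, 0], [0, 0, 0]], [[-0.04, 0, 0], [0, 0, 0]], [[-0.04, 0, 0], [0, 0, 0]], [[-0.04, 0, 0], [0, 0, 0]], [[0, 0, 0], [0, 0, 0]]]'

```text
time: 10.18
tcp_pos: [0.5228, -0.1241, 0.0484]
orientation: [3.141, 0.001, 3.141]
ft_force: [0.8, 0.4, -0.8]
grip_width: 0.007
grip_force: 0.0
```

Call:
move_arm --commands '[[[-0.035, 0, 0], [0, 0, 0]], [[-0.035, 0, 0], [0, 0, 0]], [[-0.025, 0, 0], [0, 0, 0]], [[-0.02, 0, 0], [0, 0, 0]], [[-0.015, 0, 0], [0, 0, 0]]]'

```text
time: 10.8
tcp_pos: [0.5593, -0.1244, 0.0478]
orientation: [3.142, -0.004, 3.141]
ft_force: [-9.0, -1.1, 4.2]
grip_width: 0.012
grip_force: 4.3
```

```bash
python3 - <<'E'
from h import *
c,W,st=shot("scene"); cv2.imwrite("pics/s4.png",cv2.resize(c["pixels"][150:310,200:400],None,fx=3.5,fy=3.5)); print(st["tcp_pos"],st["ft_force"])
E
```

```text
[ 0.55931595 -0.12437365  0.04775228] [-9.00743466 -1.09885962  4.19127173]
```

View pics/s4.png

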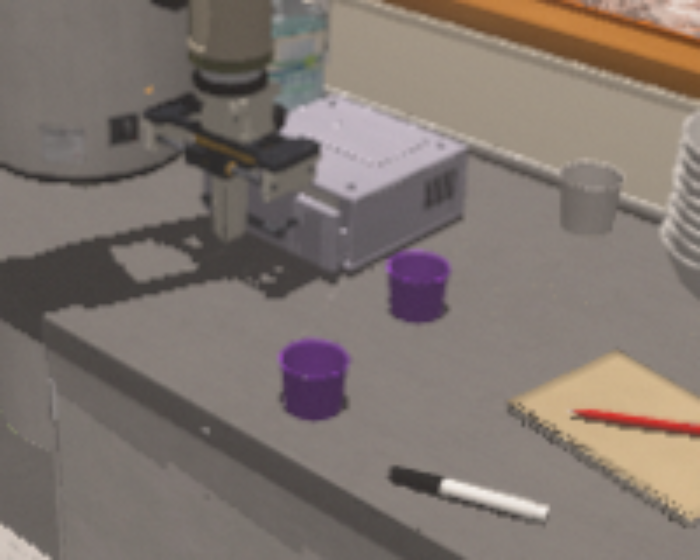

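The drawer is nearly home, with its front face at about (310,230) in the crop. The catch is resisting with 9 N, so I'll keep pushing gently.

Call:
move_arm --commands '[[[-0.015, 0, 0], [0, 0, 0]], [[-0.015, 0, 0], [0, 0, 0]], [[-0.01, 0, 0], [0, 0, 0]], [[-0.01, 0, 0], [0, 0, 0]], [[0, 0, 0], [0, 0, 0]]]'

```text
time: 11.48
tcp_pos: [0.5732, -0.1242, 0.0478]
orientation: [3.141, -0.006, 3.141]
ft_force: [-15.6, -1.3, 10.5]
grip_width: 0.007
grip_force: 8.2
```

Call:
move_arm --commands '[[[-0.008, 0, 0], [0, 0, 0]], [[0, 0, 0], [0, 0, 0]], [[0, 0, 0], [0, 0, 0]]]'

```text
time: 11.85
tcp_pos: [0.5733, -0.1242, 0.0477]
orientation: [3.141, -0.01, 3.141]
ft_force: [-28.5, -1.0, 19.0]
grip_width: 0.005
grip_force: 14.3
```

Hard stop reached (no motion at 28 N). Retreating and rising for a look.

Call:
move_arm --commands '[[[0.03, 0, 0], [0, 0, 0]], [[0.1, 0, 0], [0, 0, 0]], [[0.1, 0, 0], [0, 0, 0]], [[0, 0, -0.18], [0, 0, 0]], [[0, 0, -0.18], [0, 0, 0]], [[0, 0, -0.18], [0, 0, 0]], [[0, 0, -0.18], [0, 0, 0]], [[0, 0, 0], [0, 0, 0]]]' --claw 0.8

```text
time: 12.85
tcp_pos: [0.5123, -0.1249, 0.2707]
orientation: [-3.138, 0.011, -3.142]
ft_force: [0.0, 0.5, -0.3]
grip_width: 0.787
grip_force: 0.0
```

```bash
python3 - <<'E'
from h import *
c,W,st=shot("wrist"); cv2.imwrite("pics/w5.png",c["pixels"]); print(st["tcp_pos"],st["orientation"])
X,Y,Z=W[...,0],W[...,1],W[...,2]
m=(np.hypot(X-.665,Y+.083)<.04)&(Z>.117)&(Z<.145); p=W[m]; print('knob',p.min(0),p.max(0),cv2.minEnclosingCircle(p[:,:2].astype(np.float32)),len(p))
q=p[p[:,2]>p[:,2].max()-.006]; print(cv2.minEnclosingCircle(q[:,:2].astype(np.float32)),len(q))
m=(abs(Y+.13)<.03)&(X>.5)&(X<.66)&(Z>.07)&(Z<.088);print('front',np.percentile(W[m],[1,50,99],axis=0))
m=(abs(Y+.13)<.05)&(X>.5)&(X<.61)&(Z>.055)&(Z<.068);print('handle',np.percentile(W[m],[1,50,99],axis=0))
m=(abs(Y+.13)<.03)&(X>.5)&(X<.75)&(Z>.09)&(Z<.1);print('deck',np.percentile(W[m],[1,50,99],axis=0))
E
```

```text
[ 0.51229272 -0.12488091  0.27065643] [-3.13821911  0.01139927 -3.14157965]
knob [ 0.65229229 -0.09220485  0.11719363] [ 0.65849646 -0.07127837  0.12658753] ((0.6582934260368347, -0.08174161612987518), 0.010565211065113544) 56
((0.6563857793807983, -0.08154085278511047), 0.008705494925379753) 36
front [[ 0.62145308 -0.15910833  0.07058431]
 [ 0.62479808 -0.13072942  0.08270298]
 [ 0.63509441 -0.10107596  0.08747055]]
handle [[ 0.58074021 -0.17954849  0.05733255]
 [ 0.58657603 -0.13090534  0.06272366]
 [ 0.60921766 -0.08058886  0.06535762]]
deck [[ 0.63442971 -0.15941463  0.09068586]
 [ 0.66265193 -0.13062934  0.09375915]
 [ 0.74916963 -0.10075202  0.09627051]]
```

View pics/w5.png

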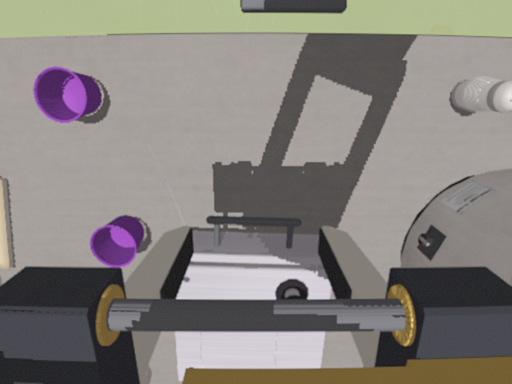

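The drawer is home: handle at x 0.587, as expected, with the front flush. The knob is at (292,292), partly hidden by the gripper. I'll go above it and check clearance to the pot.

Call:
move_arm --commands '[[[-0.13, 0.04, 0], [0, 0, 0]], [[-0.13, 0.04, 0], [0, 0, 0]], [[-0.13, 0.04, 0], [0, 0, 0]], [[-0.13, 0.023, 0], [0, 0, 0]], [[0, 0, 0], [0, 0, 0]]]'

```text
time: 13.52
tcp_pos: [0.6657, -0.0801, 0.2595]
orientation: [3.14, -0.005, -3.141]
ft_force: [-1.2, 0.0, -0.1]
grip_width: 0.798
grip_force: 0.0
```

```bash
python3 - <<'E'
from h import *
c,W,st=shot("wrist"); cv2.imwrite("pics/w6.png",c["pixels"]); print(st["tcp_pos"],st["orientation"])
def kn(W,n):
    X,Y,Z=W[...,0],W[...,1],W[...,2]
    m=(np.hypot(X-.668,Y+.082)<.04)&(Z>.118)&(Z<.148); p=W[m]; print(n,p.min(0),p.max(0),cv2.minEnclosingCircle(p[:,:2].astype(np.float32)),len(p))
kn(W,'knob')
_,T=pickle.load(open("top.pkl","rb")); X,Y,Z=T[...,0],T[...,1],T[...,2]
m=(X>.55)&(X<.76)&(Y>-.1)&(Y<.1)&(Z>.15)&(Z<.5); print('obst',T[m].min(0) if m.any() else None, T[m].max(0) if m.any() else None)
E
```

```text
[ 0.66568122 -0.08008014  0.25945594] [ 3.13996572 -0.00503393 -3.14053906]
knob [ 0.65289137 -0.09725898  0.11926815] [ 0.68470901 -0.06620374  0.13947362] ((0.6688769459724426, -0.08184066414833069), 0.016224827617406845) 930
obst [0.5794192  0.05201292 0.15058126] [0.73842552 0.09988783 0.31108923]
```

View pics/w6.png

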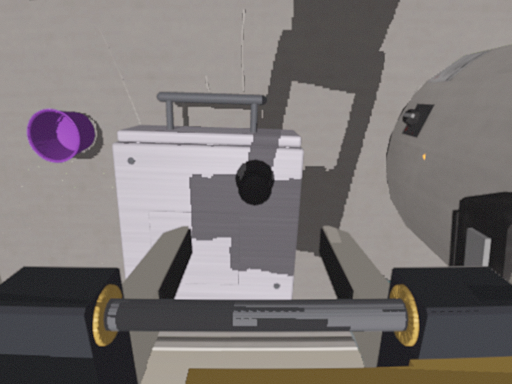

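The knob is at (255,180), at (0.669, −0.082), and the pot is about 4 cm clear of the gripper body. Descending to grip it.

Call:
move_arm --commands '[[[-0.011, -0.006, 0.13], [0, 0, 0]], [[0, 0, 0.15], [0, 0, 0]], [[0, 0, 0.12], [0, 0, 0]], [[0, 0, 0.06], [0, 0, 0]], [[0, 0, 0.015], [0, 0, 0]], [[0, 0, 0], [0, 0, 0]]]'

```text
time: 14.32
tcp_pos: [0.6689, -0.0834, 0.1231]
orientation: [-3.141, 0.002, 3.141]
ft_force: [0.4, 0.9, 0.5]
grip_width: 0.802
grip_force: 0.0
```

Call:
move_arm --commands '[[[0, 0, 0], [0, 0, 0]], [[0, 0, 0], [0, 0, 0]], [[0, 0, 0], [0, 0, 0]], [[0, 0, 0], [0, 0, 0]], [[0, 0, 0], [0, 0, 0]], [[0, 0, 0], [0, 0, 0]], [[0, 0, 0], [0, 0, 0]], [[0, 0, 0], [0, 0, 0]]]' --claw 0.2 --newtons 40

```text
time: 15.32
tcp_pos: [0.6684, -0.0811, 0.1218]
orientation: [3.139, -0.0, -3.141]
ft_force: [-0.5, 8.0, 2.4]
grip_width: 0.325
grip_force: 40.0
```

Call:
move_arm --commands '[[[0, 0, 0], [0, 0, 0]], [[0, 0, 0], [0, 0, 0]], [[0, 0, 0], [0, 0, 0]], [[0, 0, 0.012], [0, 0, 0]], [[0, 0, 0.012], [0, 0, 0]], [[0, 0, 0], [0, 0, 0]]]' --claw 0.6

```text
time: 16.08
tcp_pos: [0.6679, -0.0831, 0.1136]
orientation: [3.141, -0.001, 3.141]
ft_force: [0.2, -0.4, 0.4]
grip_width: 0.598
grip_force: 0.0
```

Call:
move_arm --commands '[[[0, 0, 0], [0, 0, 0]], [[0, 0, 0], [0, 0, 0]], [[0, 0, 0], [0, 0, 0]], [[0, 0, 0], [0, 0, 0]], [[0, 0, 0], [0, 0, 0]], [[0, 0, 0], [0, 0, 0]]]' --claw 0.15 --newtons 40

```text
time: 16.82
tcp_pos: [0.6685, -0.0811, 0.1147]
orientation: [3.139, 0.0, -3.141]
ft_force: [-0.2, 7.9, 1.6]
grip_width: 0.329
grip_force: 40.0
```

Call:
move_arm --commands '[[[0, 0, -0.01], [0, 0, 0]], [[0, 0, -0.01], [0, 0, 0]], [[0, 0, -0.01], [0, 0, 0]], [[0, 0, -0.01], [0, 0, 0]], [[0, 0, -0.01], [0, 0, 0]], [[0, 0, 0], [0, 0, 0]], [[0, 0, 0], [0, 0, 0]]]'

```text
time: 17.7
tcp_pos: [0.6685, -0.0811, 0.1297]
orientation: [3.139, 0.0, -3.141]
ft_force: [-1.0, 8.5, 2.1]
grip_width: 0.325
grip_force: 40.0
```

It moved up 15 mm with the grip intact. Releasing, rising and checking.

Call:
move_arm --commands '[[[0, 0, 0], [0, 0, 0]], [[0, 0, 0], [0, 0, 0]], [[0, 0, 0], [0, 0, 0]], [[0, 0, 0], [0, 0, 0]], [[0, 0, 0], [0, 0, 0]], [[0, 0, -0.1], [0, 0, 0]], [[0, 0, -0.16], [0, 0, 0]], [[0, 0, -0.16], [0, 0, 0]], [[0, 0, -0.05], [0, 0, 0]], [[0, 0, 0], [0, 0, 0]]]' --claw 0.8

```text
time: 18.95
tcp_pos: [0.6689, -0.0834, 0.2715]
orientation: [-3.141, 0.002, 3.141]
ft_force: [-0.1, -0.1, -0.2]
grip_width: 0.799
grip_force: 0.0
```

```bash
python3 - <<'E'
from h import *
c,W,st=shot("wrist"); print(st["tcp_pos"],st["ft_force"],st["qvel"].round(3))
X,Y,Z=W[...,0],W[...,1],W[...,2]
m=(np.hypot(X-.668,Y+.082)<.03)&(Z>.1)&(Z<.17); print('knob top',np.percentile(Z[m],[50,98]),m.sum())
m=(abs(Y+.13)<.05)&(X>.5)&(X<.61)&(Z>.055)&(Z<.068);print('handle',np.percentile(W[m],[1,50,99],axis=0))
m=(abs(Y+.13)<.03)&(X>.5)&(X<.64)&(Z>.07)&(Z<.088);print('front',np.percentile(W[m],[1,50,99],axis=0))
E
```

```text
[ 0.66892707 -0.08336183  0.27152304] [-0.0881444  -0.12647735 -0.15410607] [ 0.     0.032  0.056  0.001 -0.015  0.002]
knob top [0.15200368 0.15364443] 964
handle [[ 0.58131458 -0.17935054  0.05831319]
 [ 0.58807135 -0.13165071  0.06269947]
 [ 0.6088902  -0.08045406  0.06541544]]
front [[ 0.62158078 -0.15954058  0.07197516]
 [ 0.6275579  -0.12958778  0.08306047]
 [ 0.63447381 -0.10018764  0.08515965]]
```

The knob top is at 0.153, up about 15 mm from 0.138. The drawer is home and the arm is clear, so I'm handing in.

```bash
python3 -c "
from workcell import arm
print(arm.close_job())"
```

```text
the job is handed in; nothing more can be done
None
```

The job is handed in with no verdict shown: the sauce cup was upright on the drawer floor before closing (not visible since), and the last look showed the drawer home, the knob up about 15 mm and the arm clear.

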